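Take the cured mortar slab out of its clamp for weighing

TASK

The mortar slab in the curing clamp is due for weighing: stand the three small casts that block the front of the curing board in the grey tray meanwhile, swing the clamp bar up and over, draw the slab out along its rails and lay it flat in the middle of the scale's pan. Once the slab is on the scale, put the casts back on the board, each on the very cork pad it came from; keep them upright throughout and leave the bar up for the next slab.

Things in the scene. Friction and masses are not known exactly. Their poses are not given: they have to be found in the camera images.
- curing_board: Fixed plywood board 325 x 210 x 18 mm. Origin: underside, below the slab's bed; +x to its rear, +y to the hinge side. Rails along x from -15 to 72 mm, outer faces y = +-44, top z = 39.5 mm, lips over the slab's edges: it only slides out to -x, rear stopped. Three flush round cork pads, 68 mm across, at (x, y) = (-120, 42), (-120, -42), (-180, 0) mm, hold one cast each, within 3 mm of centre.
- slab: Loose flat grey mortar slab, 140 (x) x 60 (y) x 14 mm, 0.24 kg. Origin: centre of its underside. It starts on the board's top, origin within 2 mm of the board's in x and y, axes along the board's: rear 85 mm inside the rails, front 55 mm free, where it can be gripped across its 60 mm. After 90 mm of travel to the board's -x it is clear of the rails.
- tealight_cup: Loose small round cast mortar cup, 57 mm diameter, 58 mm high, open on top, 0.2 kg. Origin: centre of its underside; z up.
- test_cube: Loose plain mortar cube, 40 x 40 x 40 mm, 0.135 kg. Origin: centre of its underside; x and y square to its faces. It starts turned less than 0.25 rad from the board's axes.
- spacer: Loose small mortar rebar spacer, a block 22 (own x) x 30 (own y) x 30 mm high with a round notch in its top, 0.03 kg. Origin: centre of its underside. Grip it across its 22 mm; at the start own x lies along the board's y, within 0.25 rad.
- side_tray: Fixed shallow grey plastic tray on the table, 250 (own x) x 150 (own y) mm, rim 12 mm high, walls and floor 4 mm, for the casts meanwhile. Origin: centre of its underside. Tray and scale stand one left and one right of the board, either way round.
- scale: Fixed low bench scale, white case with a steel pan 160 (own x) x 165 (own y) mm whose top is 40 mm above the table; a panel with a dark display lies in front of the pan (own -x). Origin: on the table, below the centre of the pan.
- clamp_bar (a joint): Bar angle in rad: 0 = down on the slab, 1.57 = upright, 2.1 = end stop, over to the hinge side. Stiff hinge: the bar stays where it is left; about 3 N at the grip moves it. Axis parallel to the board's x. The bar, 18 mm wide and 8 thick, lies along the board's y at x = 50 mm, its grip end on the board's -y side.
- clamp_bar_grip (a point): Middle of the bar's black round grip, 12 mm diameter, 38 mm long, parallel to the board's x, beside the bar's end towards -x. At the start at (20, -85, 46) mm in the board's frame, 147 mm from the hinge axis. Gripped from above across the board's y, it turns in the fingers as the bar swings.
- clamp_bar_hinge (a point): Point on the bar's hinge axis, at (50, 62, 46) mm in the board's frame.
Mind the look-alikes: they are no part of the job. Of the things that look like the spacer, the smallest one is meant.

How it is judged:
By the outcome, as a careful person would: the job done as asked, in the order asked, and still so for the second after the job is handed in, with the robot touching nothing.
It also fails if it takes over 144 s, if anything falls off the work surface, if the arm or the gripper's body presses on something with over 40 N, if the wrist force passes 120 N, or if a joint passes its speed limit or range.

ROBOT

A 7-joint arm with a two-finger parallel gripper is mounted at the origin on a cart in front of the work surface, level with it; the furniture and walls round the work are solid. World frame = base frame: x ahead of the robot, y to its left, z up, the work surface at z = 0. Lengths are in m, angles in rad, forces in N, time in s.
With the tool pointing down it reaches from about 0.4 to 0.85 m from the base axis. Payload 4.5 kg.
Tool frame: the origin (TCP) lies at the very end of the fingers, on their centre line; the grasp point (between the pads) lies 19 mm behind it; z points along the fingers, y is the line along which they close (so a half turn about z gives the same grasp; the last joint's range is limited). The gripper opens to 88 mm and grips with 3 to 60 N. Pads are 18 mm wide; open, the fingers measure 123 mm over their backs; the gripper's body (75 mm by 187 mm) begins 45 mm behind the grasp point.
Start: joints at [-1.3, 0.689, -0.195, 1.565, 0.157, 0.902, -0.215], TCP at [0.147, 0.608, 0.239] pointing down, gripper open.
Joint ranges: [-3.01, 3.01], [-0.46, 2.08], [-1.47, 1.51], [0.13, 2.56], [-1, 4.14], [0.04, 2.09], [-2.66, 2.66]. Speed limits (rad/s): [2.57, 2.57, 3.14, 3.14, 3.14, 3.14, 3.14].

INTERFACE

Orientations are given as a unit quaternion [x, y, z, w].
In Python, from plant import r, optics gives the robot as it stands.
- The arm moves only by the tool servo_tool, never from a script. Its arguments are lists of equal length, an entry for each row: "translation": the shift along the tool's x, y, z in m, a list of three; "turn": the turn, a rotation vector about the tool's x, y, z in rad, a list of three. In form: {"translation": [[dx, dy, dz], ...], "turn": [[rx, ry, rz], ...]}. A call has 1 to 10 rows; each row shifts and turns the commanded pose from where the row before left it, along the tool's axes as they then stand; what a row does not reach is not made up. A row lasts 1/8 s, in which the tool goes at most 62.5 mm and 10.7 degrees, less where a joint would pass 70% of its speed; a pose out of reach is approached as far as the arm can. A call is refused whole if a number of a shift passes 0.0625 or a number of a turn 0.188, either way. A call with a gripper value outside its range is refused whole. "grip" is the opening, from 0 (shut) to 1 (fully open), set as the call begins (left out, the last holds). The fingers move at their own pace and stop on an object; "grip_force" is the grip in N (left out, the last holds). Time passes only in rows, so rows that do not move let the fingers close. It gives the time, the measured TCP pose, the force, the opening and the grip force at its end, in the units of the state.
- r.get_state(): the state, without advancing time (a new reading comes with each control period).
- optics.snapshot(name): name is "side" or "top"; returns a dict with "img" (420x560x3 uint8, red, green, blue), "z_map" (420x560 float32, m along the optical axis (not along the pixel's ray), 0 where there is no reading), "mtx" (3x3 intrinsics, pixels), "k1" (the pictures are not rectified: a ray, as slopes to the right and down, at radius r is drawn at 1 + k1 r^2 times it, then the intrinsics apply), "R" (3x3) and "t" (3): a world point X has camera coordinates R X + t. Camera axes: x right, y down, z forward; pixel columns grow to the right and rows downward; lengths in m; the calibration is good to about 2 mm. A picture is of the moment at which its call begins.
- r.finish_job(): hands the job in; it is judged then, once.
The state is a dict: "clock": time; "q": joint angles; "qd": joint speeds; "joint_torque": joint torques, N m; "tool_pos": TCP position; "eef_rot": TCP orientation; "contact_force": force on the tool from outside, world axes, zero at the start; "moment": the same for the moment, N m; "opening": opening from 0.0 (shut) to 1.0 (fully open); "finger_force": force on a finger pad.
Only numpy, scipy, OpenCV 4.12 (cv2) and the standard library are available. Lean on these libraries where they do the work, as an engineer would, in place of code of your own. Each camera call takes 0.05 s, during which the arm holds its last target. There are 200 camera calls.

## Working session

There is one attempt and no reset: what is moved stays moved. The work goes in short steps, Python scripts to look and compute and a tool call to move; the robot and the scene stay as the last step left them, time stands still between calls to the robot, and variables do not carry over. Pictures are saved under pics/ and viewed, at most 14 in all, crops included, and the job is handed in when it is done.

Besides the shell and the picture viewer there is one more tool, called after "Emit:" by a JSON object that holds its "name" and its "arguments", one argument or row to a line. servo_tool: Moves the arm, as the interface text tells. Its arguments: {"type":"object","properties":{"translation":{"type":"array"},"turn":{"type":"array"},"grip":{"type":"number"},"grip_force":{"type":"number"}},"required":["translation","turn"]}

```bash
mkdir -p pics; ls
cat > h.py <<'E'
import numpy as np, cv2
from plant import r, optics
def snap(n):
    return optics.snapshot(n)
def cloud(s):
    h,w=s["z_map"].shape
    u,v=np.meshgrid(np.arange(w),np.arange(h))
    K=s["mtx"]; k=s["k1"]
    xd=(u-K[0,2])/K[0,0]; yd=(v-K[1,2])/K[1,1]
    x,y=xd.copy(),yd.copy()
    for _ in range(20):
        f=1+k*(x*x+y*y); x=xd/f; y=yd/f
    z=s["z_map"]
    P=np.stack([x*z,y*z,z],-1)
    W=(P-s["t"])@s["R"]
    W[z<=0]=np.nan
    return W
def save(n,img,scale=1,crop=None):
    if crop: a,b,c,d=crop; img=img[b:d,a:c]
    img=cv2.resize(img[...,::-1],None,fx=scale,fy=scale,interpolation=cv2.INTER_CUBIC)
    cv2.imwrite("pics/"+n,img)
E
python3 - <<'E'
from h import *
for n in("top","side"):
    s=snap(n); np.savez("/tmp/"+n,**s); save(n+"0.png",s["img"],1.4)
    print(n,s["mtx"],s["k1"],s["R"],s["t"])
st=r.get_state(); print(st)
E
```

```text
pics
top [[390.91167061   0.         285.81053891]
 [  0.         390.91167061 204.05924306]
 [  0.           0.           1.        ]] -0.06512472668461125 [[-0.02733371 -0.99954606 -0.01267018]
 [-0.98395857  0.02913844 -0.17600136]
 [ 0.17629066  0.00765616 -0.98430838]] [0.00641395 0.55583934 0.91045274]
side [[385.86569274   0.         276.05717835]
 [  0.         385.86569274 206.65161421]
 [  0.           0.           1.        ]] 0.01134735228086976 [[ 0.92389351 -0.38259765 -0.0063101 ]
 [-0.14937456 -0.34542814 -0.92648078]
 [ 0.35228969  0.85691215 -0.37628917]] [-0.49671573  0.14203277  0.7195592 ]
{'clock': 0.1, 'q': array([-1.30019041,  0.68989879, -0.19455925,  1.56622203,  0.15731397,
        0.90248781, -0.21509683]), 'qd': array([ 1.29758237e-04, -3.59389903e-04, -4.84733385e-04, -2.28357495e-03,
       -1.33754166e-03,  8.08194503e-05,  4.81297332e-05]), 'joint_torque': array([-3.19593106e-03, -5.28498924e+01, -1.27181869e+00, -1.53838760e+01,
       -5.26140479e-02,  1.92479187e-03,  5.43759666e-05]), 'tool_pos': array([0.14651763, 0.60701157, 0.23799684]), 'eef_rot': array([ 1.18068783e-01,  9.93005088e-01, -8.09416919e-04, -4.47764094e-05]), 'contact_force': array([-1.34458251, -0.46699772,  0.13637572]), 'moment': array([-0.02414986,  0.00841355,  0.02253979]), 'finger_force': 0.0, 'opening': 0.9989472617115167}
```

View pics/top0.png

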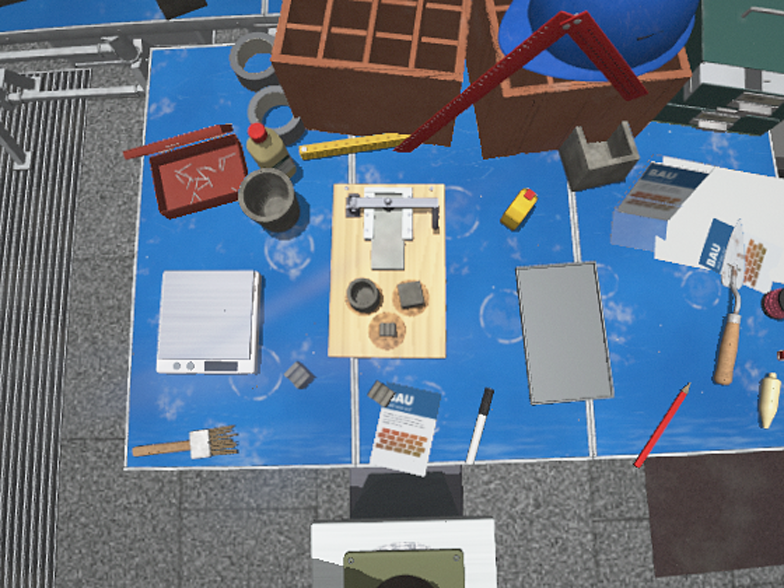

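View pics/side0.png

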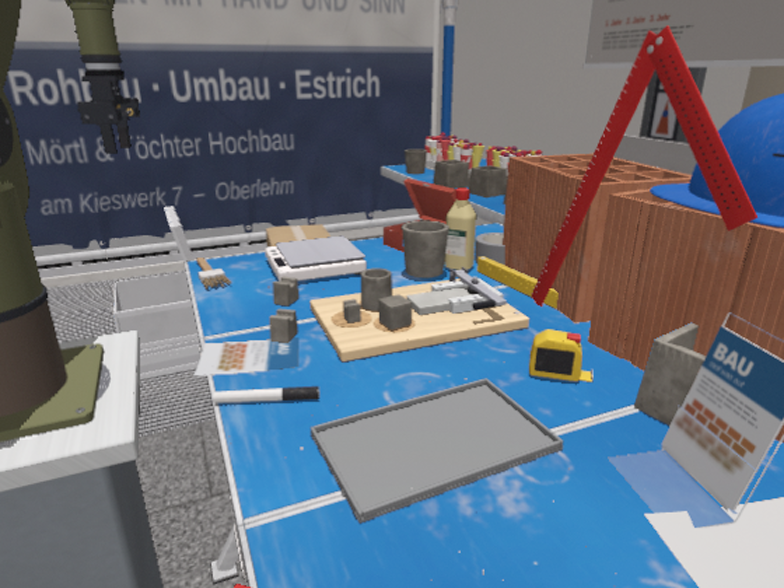

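The top view (shown at 1.4x) has the board at (388,270), the scale on the left at (210,320) and the tray on the right at (563,333). The cup is at (363,295), the cube at (411,294), and the bar's black grip at (435,217). There are three spacer look-alikes: (388,330) on the front pad, (300,375) on the table, and (380,392) by the leaflet. The one on the pad looks smallest, so I'll check the sizes and a crop.

Run:
```python
from h import *
s=dict(np.load("/tmp/top.npz")); W=cloud(s); img=s["img"]
save("crop1.png",img,4,(190,180,320,300))
Z=W[...,2]
def rect(m,name,big=True):
    m=m.astype(np.uint8)
    n,l,st,c=cv2.connectedComponentsWithStats(m)
    for i in sorted(range(1,n),key=lambda i:-st[i,4])[:1 if big else 6]:
        p=W[l==i]
        if len(p)<15: continue
        rc=cv2.minAreaRect((p[:,:2]*1000).astype(np.float32))
        print(name,len(p),"px",c[i].round(),"c",np.round(rc[0],1),"sz",np.round(rc[1],1),"ang",round(rc[2],2),"zmed",np.round(np.nanmedian(p[:,2])*1000,1),"mean",np.round(p[:,:2].mean(0)*1000,1))
def box(a,b,c,d):
    m=np.zeros(Z.shape,bool); m[b:d,a:c]=True; return m
hsv=cv2.cvtColor(img,cv2.COLOR_RGB2HSV)
B=lambda *q: box(*[int(x/1.4) for x in q])
print("table z",np.nanmedian(Z[B(450,270,500,360)]))
bd=B(315,175,460,370)
rect(bd&(Z>.011)&(Z<.2)&(hsv[...,0]<40),"board")
rect(bd&(Z>.010),"board all")
rect(B(500,250,630,420)&(hsv[...,1]<60)&(Z<.03),"tray")
rect(B(140,260,275,385)&(Z>.034),"pan")
rect(B(140,260,275,385)&(Z>.02),"scale")
rect(B(335,265,388,320)&(Z>.05),"cup"); rect(B(388,265,440,320)&(Z>.05),"cube")
rect(B(365,315,410,350)&(Z>.038),"spacer"); rect(B(280,355,320,395)&(Z>.025),"la1"); rect(B(365,375,395,410)&(Z>.025),"la2")
rect(B(360,235,410,275)&(Z>.026),"slab front")
rect(B(428,200,445,235)&(Z>.035),"grip")
rect(B(340,190,445,220)&(Z>.045),"bar")
```

```text
table z -0.0007002124681282842
board 8452 px [276. 201.] c [593.7  14. ] sz [208.5 326. ] ang 87.73 zmed 17.8 mean [570.6  14.1]
board all 10070 px [276. 194.] c [593.5  14.4] sz [210.7 325.8] ang 88.0 zmed 18.4 mean [589.1  13.8]
tray 5913 px [403. 238.] c [ 467.5 -304.7] sz [311.2 155.6] ang 2.83 zmed 3.4 mean [ 469.  -304.1]
pan 4151 px [147. 225.] c [509.  338.3] sz [170.1 176.1] ang 88.23 zmed 39.6 mean [515.7 337.6]
scale 5174 px [149. 230.] c [505.8 338. ] sz [180.5 184. ] ang 88.74 zmed 39.1 mean [503.4 333.4]
cup 240 px [258. 210.] c [539.9  57.1] sz [52.8 51.6] ang 89.82 zmed 74.6 mean [539.7  57. ]
cube 273 px [293. 210.] c [540.4 -25.5] sz [40.3 39.9] ang 8.2 zmed 57.2 mean [539.9 -25.5]
spacer 96 px [276. 235.] c [481.   16.5] sz [24.5 20.5] ang 88.34 zmed 45.3 mean [480.8  16.6]
la1 209 px [213. 267.] c [406.8 173.5] sz [36.5 31.5] ang 44.64 zmed 38.2 mean [407.  173.1]
la2 205 px [271. 281.] c [371.4  30.4] sz [37.3 30.9] ang 55.22 zmed 37.7 mean [371.5  30.5]
slab front 655 px [276. 179.] c [623.4  16.4] sz [81.2 66.5] ang 88.32 zmed 31.5 mean [624.9  13.7]
grip 131 px [309. 151.] c [686.1 -70.4] sz [17.9 55.6] ang 88.73 zmed 49.5 mean [688.9 -72.3]
bar 544 px [281. 145.] c [704.9   1.1] sz [165.3  38.5] ang 82.51 zmed 49.6 mean [707.8  -1. ]
```

View pics/crop1.png

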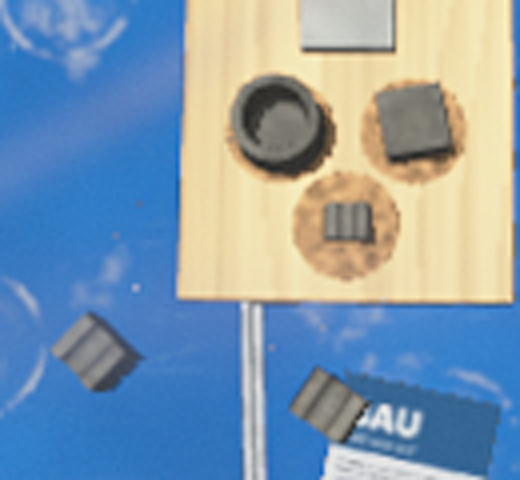

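The crop shows the front-pad spacer (centre (348,222) in the crop, top about 20x25 mm). The two off-board look-alikes at (95,350) and (328,403) are clearly larger, about 31x37 mm. So the one on the pad is meant.

```bash
cat >> h.py <<'E'
def ortho(s,z,x0,x1,y0,y1,res=0.001):
    # rows: x decreasing downward, cols: y decreasing rightwards
    xs=np.arange(x1,x0,-res); ys=np.arange(y1,y0,-res)
    Y,X=np.meshgrid(ys,xs)
    P=np.stack([X,Y,np.full_like(X,z)],-1)@s["R"].T+s["t"]
    a=P[...,0]/P[...,2]; b=P[...,1]/P[...,2]; f=1+s["k1"]*(a*a+b*b)
    K=s["mtx"]
    return cv2.remap(s["img"],(a*f*K[0,0]+K[0,2]).astype(np.float32),(b*f*K[1,1]+K[1,2]).astype(np.float32),cv2.INTER_CUBIC)
E
python3 - <<'E'
from h import *
from scipy.optimize import least_squares
s=dict(np.load("/tmp/top.npz"))
o=ortho(s,.018,.41,.79,-.12,.15); hsv=cv2.cvtColor(o,cv2.COLOR_RGB2HSV)
def w(px): # (col,row)->world mm
    return np.array([790-px[1],150-px[0]])
wood=((hsv[...,0]<40)&(hsv[...,2]>90)&(hsv[...,1]>30)).astype(np.uint8)
n,l,st,c=cv2.connectedComponentsWithStats(wood); i=1+np.argmax(st[1:,4])
rc=cv2.minAreaRect(np.argwhere(l==i)[:,::-1].astype(np.float32)); print("board",w(rc[0]),rc)
m=(l==i)
# edge lines: left, right (y) as function of x, and front/rear
rows=np.arange(60,350); L=np.array([np.where(m[q])[0][[0,-1]] for q in rows])
for k in(0,1):
    p=np.polyfit(rows,L[:,k],1); 
    for _ in range(5):
        g=abs(np.polyval(p,rows)-L[:,k])<1.5; p=np.polyfit(rows[g],L[g,k],1)
    print("side",k,"slope",p[0],"y at x=600",150-np.polyval(p,190))
cols=np.arange(60,220); F=np.array([np.where(m[:,q])[0][[0,-1]] for q in cols])
for k in(0,1):
    p=np.polyfit(cols,F[:,k],1)
    for _ in range(5):
        g=abs(np.polyval(p,cols)-F[:,k])<1.5; p=np.polyfit(cols[g],F[g,k],1)
    print("front/rear",k,"slope",p[0],"x at y=14",790-np.polyval(p,136), g.sum())
# tray: rim z .012 ; pan z .04
o2=ortho(s,.012,.32,.62,-.42,-.19); h2=cv2.cvtColor(o2,cv2.COLOR_RGB2HSV)
t=cv2.morphologyEx(((h2[...,1]<60)&(h2[...,2]<200)).astype(np.uint8),cv2.MORPH_OPEN,np.ones((25,25)))
pts=np.argwhere(t)[:,::-1].astype(np.float32); rc=cv2.minAreaRect(pts); print("tray",620-rc[0][1],-190-rc[0][0],rc)
o3=ortho(s,.04,.40,.62,.22,.45)
a=cv2.resize(o,None,fx=1.5,fy=1.5); b=cv2.resize(o3,None,fx=1.7,fy=1.7)
H=max(a.shape[0],b.shape[0]); f=lambda q:np.pad(q,((0,H-q.shape[0]),(0,0),(0,0)))
save("ortho.png",np.hstack([f(a),f(b)]))
E
```

```text
board [595.71105957  12.81738281] ((137.1826171875, 194.2889404296875), (209.68008422851562, 325.5586853027344), 2.108095169067383)
side 0 slope -0.036348539959678156 y at x=600 116.71777375679159
side 1 slope -0.03577040360068276 y at x=600 -90.76349843841666
front/rear 0 slope 0.03998665288840458 x at y=14 756.7313342015196 158
front/rear 1 slope 0.035585374428687915 x at y=14 433.8495488105005 160
tray 471.3341522216797 -301.1832809448242 ((111.18328094482422, 148.6658477783203), (248.639404296875, 150.11248779296875), 87.1375961303711)
```

View pics/ortho.png

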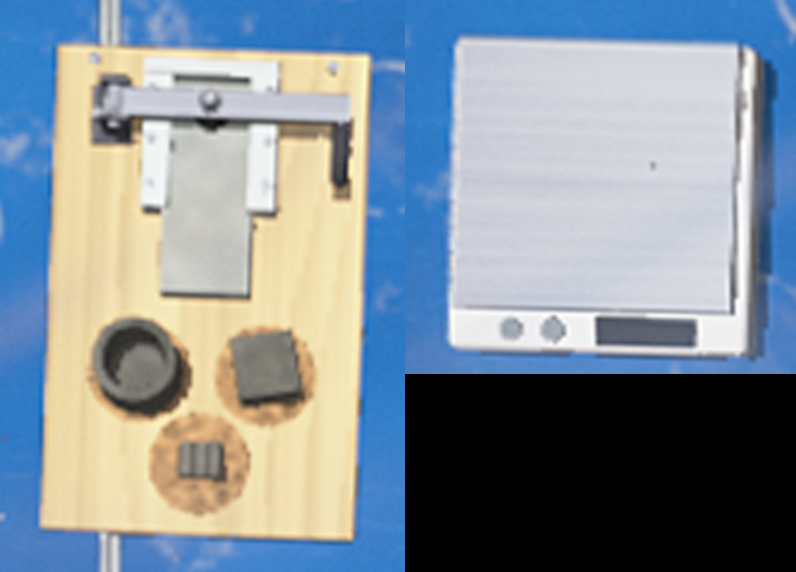

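The ortho view shows the front pad at about (200,464), the right pad at about (265,376) and the left pad at about (140,369). That agrees with board origin ≈ (661,10.3) mm and yaw -0.036. The pan spans (457..738, 40..310), so its centre is ≈ (517,338) mm with yaw ≈ -0.02. The tray centre is (471,-301) mm, yaw +0.05. The first move squares the tool to the world axes and takes it over the spacer.

Emit:
{"name": "servo_tool", "arguments": {
  "translation": [
    [0,0,0],
    [0,0,0],
    [-0.034,-0.023,0],
    [-0.034,-0.023,0],
    [-0.034,-0.023,0],
    [-0.034,-0.023,0],
    [-0.034,-0.023,0],
    [-0.034,-0.023,0],
    [-0.034,-0.023,0],
    [-0.034,-0.023,0]
  ],
  "turn": [
    [0,0,-0.118],
    [0,0,-0.118],
    [0,0,0],
    [0,0,0],
    [0,0,0],
    [0,0,0],
    [0,0,0],
    [0,0,0],
    [0,0,0],
    [0,0,0]
  ],
  "grip": 0.6,
  "grip_force": 20
}}

```text
clock: 1.35
tool_pos: [0.4193, 0.4223, 0.2384]
eef_rot: [0.0, 1.0, -0.0, -0.0]
contact_force: [0.5, -0.2, 0.3]
opening: 0.602
finger_force: 0.0
```

Emit:
{"name": "servo_tool", "arguments": {
  "translation": [
    [-0.006,-0.04,0],
    [-0.006,-0.04,0],
    [-0.006,-0.04,0],
    [-0.006,-0.04,0],
    [-0.006,-0.04,0],
    [-0.006,-0.04,0],
    [-0.006,-0.04,0],
    [-0.006,-0.04,0],
    [-0.006,-0.04,0],
    [-0.006,-0.04,0]
  ],
  "turn": [
    [0,0,0],
    [0,0,0],
    [0,0,0],
    [0,0,0],
    [0,0,0],
    [0,0,0],
    [0,0,0],
    [0,0,0],
    [0,0,0],
    [0,0,0]
  ]
}}

```text
clock: 2.6
tool_pos: [0.478, 0.022, 0.2385]
eef_rot: [0.0, 1.0, 0.0, -0.0]
contact_force: [0.6, -1.1, -0.1]
opening: 0.601
finger_force: 0.0
```

Run:
```python
from h import *
s=dict(np.load("/tmp/top.npz")); W=cloud(s)
print((W[226:246,266:288,2]*1000).round(0).astype(int))
print(W[235,276]*1000, W[235,277]*1000)
st=r.get_state(); print(st["tool_pos"],st["eef_rot"])
```

```text
[[                  17                   19                   16
                    17                   18                   21
                    20                   17                   21
                    18                   19                   17
                    18                   15                   17
                    18                   17                   19
                    17                   18                   16
                    20]
 [                  18                   18                   20
                    18                   21                   16
                    17                   21                   17
                    15                   21                   19
                    16                   17                   19
                    18                   15                   14
                    20                   19                   15
                    16]
 [                  16                   17                   17
                    20                   17                   17
            
[... 8023 characters left out ...]
                   18                   16
                    19                   16                   18
                    16                   16                   20
                    20                   19                   17
                    17                   17                   16
                    17                   19                   17
                    19                   18                   14
                    17]]
[481.06459589  16.67940706  42.39440803] [481.14004339  14.28613669  40.93635235]
[0.47803537 0.02195995 0.23849475] [ 3.76387046e-04  9.99999897e-01  1.45916515e-05 -2.53186459e-04]<stdin>:3: RuntimeWarning: invalid value encountered in cast
```

Run:
```python
from h import *
s=dict(np.load("/tmp/side.npz")); W=cloud(s)
m=np.zeros(W.shape[:2],bool); m[205:240,238:268]=True
for lo,hi in((.024,.032),(.03,.046),(.043,.055)):
    p=W[m&(W[...,2]>lo)&(W[...,2]<hi)&(W[...,0]<.505)&(W[...,0]>.44)&(W[...,1]<.05)]
    print(lo,len(p),(np.percentile(p,[2,10,50,90,98],axis=0)*1000).round(1).tolist())
# la1, la2 from the top: heights in top and column/row extents
t=dict(np.load("/tmp/top.npz")); T=cloud(t)
for n,(a,b,c,d) in {"sp":(262,222,290,248),"la1":(198,252,230,282),"la2":(258,268,284,292)}.items():
    q=T[b:d,a:c].reshape(-1,3); q=q[q[:,2]>(.036 if n=="sp" else .02)]
    rc=cv2.minAreaRect((q[:,:2]*1000).astype(np.float32)); print(n,rc,np.percentile(q[:,2],90))
save("side_sp.png",s["img"],8,(220,190,300,250))
```

```text
0.024 40 [[471.8, 0.9, 24.1], [471.9, 1.9, 25.3], [479.0, 3.4, 28.5], [489.6, 15.7, 31.1], [491.4, 24.1, 31.9]]
0.03 96 [[471.7, 1.8, 30.9], [472.4, 2.7, 32.1], [481.1, 5.2, 40.1], [491.8, 24.1, 45.1], [493.4, 25.9, 45.9]]
0.043 51 [[472.2, 2.0, 43.5], [474.8, 3.6, 43.8], [481.4, 12.8, 46.3], [491.9, 26.9, 47.9], [493.4, 28.9, 48.3]]
sp ((488.041748046875, 29.93475341796875), (61.278839111328125, 28.274951934814453), 60.826236724853516) 0.048927762580223966
la1 ((406.58648681640625, 173.25865173339844), (37.25950622558594, 31.462003707885742), 44.840267181396484) 0.0425490732020152
la2 ((371.6614074707031, 31.045616149902344), (38.66355895996094, 30.893049240112305), 54.57331466674805) 0.04273211364574595
```

View pics/side_sp.png

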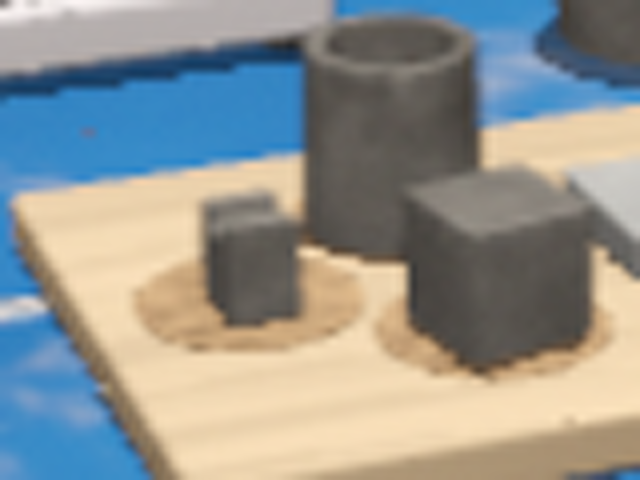

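The side crop shows the small notched spacer at (250,260), the cube at (500,265) and the cup at (390,140), all upright. Both cameras put the spacer at ≈ (482,16) mm, 22 mm along world x and about 29 mm along y, with the notch open along x. The look-alikes are 31x38x43 mm. I'll grip it across its solid ±y faces.

Emit:
{"name": "servo_tool", "arguments": {
  "translation": [
    [-0.004,-0.006,0.04],
    [0,0,0.045],
    [0,0,0.045],
    [0,0,0.04],
    [0,0,0.025],
    [0,0,0.0135],
    [0,0,0.008],
    [0,0,0]
  ],
  "turn": [
    [0,0,0],
    [0,0,0],
    [0,0,0],
    [0,0,0],
    [0,0,0],
    [0,0,0],
    [0,0,0],
    [0,0,0]
  ]
}}

```text
clock: 3.6
tool_pos: [0.4823, 0.0174, 0.0223]
eef_rot: [0.0, 1.0, 0.0, 0.0]
contact_force: [0.1, -0.4, -0.1]
opening: 0.6
finger_force: 0.0
```

Emit:
{"name": "servo_tool", "arguments": {
  "translation": [
    [0,0,0],
    [0,0,0],
    [0,0,0],
    [0,0,0],
    [0,0,0]
  ],
  "turn": [
    [0,0,0],
    [0,0,0],
    [0,0,0],
    [0,0,0],
    [0,0,0]
  ],
  "grip": 0.1,
  "grip_force": 15
}}

```text
clock: 4.22
tool_pos: [0.4825, 0.0173, 0.0227]
eef_rot: [0.0, 1.0, 0.0, 0.0]
contact_force: [-0.8, 0.4, 6.8]
opening: 0.332
finger_force: 15.2
```

Emit:
{"name": "servo_tool", "arguments": {
  "translation": [
    [0,0,-0.02],
    [0,0,-0.047],
    [0,0,-0.03],
    [0.009,-0.033,-0.03],
    [0.009,-0.036,0],
    [0.009,-0.036,0],
    [0.009,-0.036,0],
    [0.009,-0.036,0],
    [0.009,-0.036,0],
    [0.009,-0.036,0]
  ],
  "turn": [
    [0,0,0],
    [0,0,0],
    [0,0,0],
    [0,0,0],
    [0,0,0],
    [0,0,0],
    [0,0,0],
    [0,0,0],
    [0,0,0],
    [0,0,0]
  ]
}}

```text
clock: 5.48
tool_pos: [0.4183, -0.2327, 0.1491]
eef_rot: [0.0, 1.0, 0.0, -0.0]
contact_force: [0.0, -0.6, -0.5]
opening: 0.327
finger_force: 14.9
```

Emit:
{"name": "servo_tool", "arguments": {
  "translation": [
    [0.009,-0.036,0],
    [0.009,-0.036,0],
    [0,0,0.04],
    [0,0,0.045],
    [0,0,0.03],
    [0,0,0.015],
    [0,0,0.006],
    [0,0,0]
  ],
  "turn": [
    [0,0,0],
    [0,0,0],
    [0,0,0],
    [0,0,0],
    [0,0,0],
    [0,0,0],
    [0,0,0],
    [0,0,0]
  ]
}}

```text
clock: 6.48
tool_pos: [0.4008, -0.3035, 0.0131]
eef_rot: [0.0, 1.0, 0.0, -0.0]
contact_force: [-0.5, -0.1, -0.0]
opening: 0.329
finger_force: 14.9
```

Emit:
{"name": "servo_tool", "arguments": {
  "translation": [
    [0,0,0.0035],
    [0,0,0]
  ],
  "turn": [
    [0,0,0],
    [0,0,0]
  ]
}}

```text
clock: 6.72
tool_pos: [0.401, -0.3038, 0.01]
eef_rot: [0.0, 1.0, -0.0, 0.0]
contact_force: [0.8, -0.5, -1.1]
opening: 0.327
finger_force: 14.9
```

Emit:
{"name": "servo_tool", "arguments": {
  "translation": [
    [0,0,0],
    [0,0,0],
    [0,0,0],
    [0,0,-0.015],
    [0,0,-0.04],
    [0,0,-0.045],
    [0,0,-0.04]
  ],
  "turn": [
    [0,0,0],
    [0,0,0],
    [0,0,0],
    [0,0,0],
    [0,0,0],
    [0,0,0],
    [0,0,0]
  ],
  "grip": 0.6
}}

```text
clock: 7.6
tool_pos: [0.4007, -0.3036, 0.1512]
eef_rot: [0.0, 1.0, -0.0, 0.0]
contact_force: [0.2, 0.1, 0.1]
opening: 0.6
finger_force: 0.0
```

Emit:
{"name": "servo_tool", "arguments": {
  "translation": [
    [-0.017,0.035,0],
    [-0.017,0.035,0],
    [-0.017,0.035,0],
    [-0.017,0.035,0],
    [-0.017,0.035,0],
    [-0.017,0.035,0],
    [-0.017,0.035,0],
    [-0.02,0.033,0],
    [0,0,0],
    [0,0,0]
  ],
  "turn": [
    [0,0,0],
    [0,0,0],
    [0,0,0],
    [0,0,0],
    [0,0,0],
    [0,0,0],
    [0,0,0],
    [0,0,0],
    [0,0,-0.143],
    [0,0,0]
  ]
}}

```text
clock: 8.85
tool_pos: [0.5398, -0.0256, 0.1495]
eef_rot: [-0.071, 0.997, 0.0, -0.0]
contact_force: [-0.2, 0.8, -0.7]
opening: 0.598
finger_force: 0.0
```

Emit:
{"name": "servo_tool", "arguments": {
  "translation": [
    [0,0,0.04],
    [0,0,0.045],
    [0,0,0.025],
    [0,0,0.0155],
    [0,0,0]
  ],
  "turn": [
    [0,0,0],
    [0,0,0],
    [0,0,0],
    [0,0,0],
    [0,0,0]
  ]
}}

```text
clock: 9.48
tool_pos: [0.5396, -0.0261, 0.0237]
eef_rot: [-0.07, 0.998, -0.0, -0.001]
contact_force: [0.3, -0.8, 0.0]
opening: 0.601
finger_force: 0.0
```

Emit:
{"name": "servo_tool", "arguments": {
  "translation": [
    [0,0,0],
    [0,0,0],
    [0,0,0],
    [0,0,0]
  ],
  "turn": [
    [0,0,0],
    [0,0,0],
    [0,0,0],
    [0,0,0]
  ],
  "grip": 0.2,
  "grip_force": 20
}}

```text
clock: 9.98
tool_pos: [0.5409, -0.0258, 0.0252]
eef_rot: [-0.071, 0.997, -0.0, 0.001]
contact_force: [-0.7, 0.3, 5.4]
opening: 0.45
finger_force: 20.0
```

Emit:
{"name": "servo_tool", "arguments": {
  "translation": [
    [0,0,-0.015],
    [0,0,-0.035],
    [0,0,-0.045],
    [0,0,-0.03],
    [0,0,0],
    [0.0085,-0.0345,0],
    [0.0085,-0.0345,0],
    [0.0085,-0.0345,0],
    [0.0085,-0.0345,0],
    [0.0085,-0.0345,0]
  ],
  "turn": [
    [0,0,0],
    [0,0,0],
    [0,0,0],
    [0,0,0],
    [0,0,0.143],
    [0,0,0],
    [0,0,0],
    [0,0,0],
    [0,0,0],
    [0,0,0]
  ]
}}

```text
clock: 11.22
tool_pos: [0.4968, -0.1993, 0.1499]
eef_rot: [0.0, 1.0, -0.0, -0.0]
contact_force: [0.1, -0.0, -1.4]
opening: 0.458
finger_force: 20.0
```

Emit:
{"name": "servo_tool", "arguments": {
  "translation": [
    [0.0085,-0.0345,0],
    [0.0085,-0.0345,0],
    [0.0085,-0.0345,0],
    [0,0,0],
    [0,0,0.04],
    [0,0,0.045],
    [0,0,0.03],
    [0,0,0.015],
    [0,0,0]
  ],
  "turn": [
    [0,0,0],
    [0,0,0],
    [0,0,0],
    [0,0,0],
    [0,0,0],
    [0,0,0],
    [0,0,0],
    [0,0,0],
    [0,0,0]
  ]
}}

```text
clock: 12.35
tool_pos: [0.4719, -0.3007, 0.019]
eef_rot: [-0.0, 1.0, 0.0, -0.0]
contact_force: [0.1, 0.6, -0.4]
opening: 0.452
finger_force: 20.0
```

Emit:
{"name": "servo_tool", "arguments": {
  "translation": [
    [0,0,0.007],
    [0,0,0]
  ],
  "turn": [
    [0,0,0],
    [0,0,0]
  ]
}}

```text
clock: 12.6
tool_pos: [0.4722, -0.3018, 0.0127]
eef_rot: [0.0, 1.0, -0.0, 0.0]
contact_force: [-1.0, -0.7, -1.7]
opening: 0.451
finger_force: 20.0
```

Emit:
{"name": "servo_tool", "arguments": {
  "translation": [
    [0,0,0],
    [0,0,0],
    [0,0,0],
    [0,0,-0.015],
    [0,0,-0.04],
    [0,0,-0.045],
    [0,0,-0.04]
  ],
  "turn": [
    [0,0,0],
    [0,0,0],
    [0,0,0],
    [0,0,0],
    [0,0,0],
    [0,0,0],
    [0,0,0]
  ],
  "grip": 0.7
}}

```text
clock: 13.48
tool_pos: [0.4719, -0.3017, 0.1548]
eef_rot: [0.0, 1.0, -0.0, 0.0]
contact_force: [0.3, -0.2, 0.6]
opening: 0.697
finger_force: 0.0
```

Emit:
{"name": "servo_tool", "arguments": {
  "translation": [
    [-0.0068,0.0358,0],
    [-0.0068,0.0358,0],
    [-0.0068,0.0358,0],
    [-0.0068,0.0358,0],
    [-0.0068,0.0358,0],
    [-0.0068,0.0358,0],
    [-0.0068,0.0358,0],
    [-0.0068,0.0358,0],
    [-0.0068,0.0358,0],
    [-0.0068,0.0358,0]
  ],
  "turn": [
    [0,0,0],
    [0,0,0],
    [0,0,0],
    [0,0,0],
    [0,0,0],
    [0,0,0],
    [0,0,0],
    [0,0,0],
    [0,0,0],
    [0,0,0]
  ],
  "grip": 0.95
}}

```text
clock: 14.72
tool_pos: [0.5403, 0.0575, 0.1533]
eef_rot: [0.0, 1.0, 0.0, 0.0]
contact_force: [0.5, -0.5, 0.5]
opening: 0.948
finger_force: 0.0
```

Emit:
{"name": "servo_tool", "arguments": {
  "translation": [
    [0,0,0.035],
    [0,0,0.04],
    [0,0,0.03],
    [0,0,0.018],
    [0,0,0]
  ],
  "turn": [
    [0,0,0],
    [0,0,0],
    [0,0,0],
    [0,0,0],
    [0,0,0]
  ]
}}

```text
clock: 15.35
tool_pos: [0.5395, 0.0563, 0.0289]
eef_rot: [0.0, 1.0, -0.0, -0.001]
contact_force: [0.2, 0.6, -0.5]
opening: 0.947
finger_force: 0.0
```

Emit:
{"name": "servo_tool", "arguments": {
  "translation": [
    [0,0,0],
    [0,0,0],
    [0,0,0],
    [0,0,0],
    [0,0,0]
  ],
  "turn": [
    [0,0,0],
    [0,0,0],
    [0,0,0],
    [0,0,0],
    [0,0,0]
  ],
  "grip": 0.4,
  "grip_force": 25
}}

```text
clock: 15.98
tool_pos: [0.5408, 0.0567, 0.03]
eef_rot: [0.0, 1.0, 0.0, 0.001]
contact_force: [-0.5, 0.6, 7.0]
opening: 0.62
finger_force: 25.1
```

Emit:
{"name": "servo_tool", "arguments": {
  "translation": [
    [0,0,-0.015],
    [0,0,-0.035],
    [0,0,-0.045],
    [0,0,-0.03],
    [0,-0.035,0],
    [0,-0.036,0],
    [0,-0.036,0],
    [0,-0.036,0],
    [0,-0.036,0],
    [0,-0.036,0]
  ],
  "turn": [
    [0,0,0],
    [0,0,0],
    [0,0,0],
    [0,0,0],
    [0,0,0],
    [0,0,0],
    [0,0,0],
    [0,0,0],
    [0,0,0],
    [0,0,0]
  ]
}}

```text
clock: 17.23
tool_pos: [0.5392, -0.1602, 0.1546]
eef_rot: [0.001, 1.0, -0.0, -0.001]
contact_force: [0.7, 0.4, -3.1]
opening: 0.622
finger_force: 25.0
```

Emit:
{"name": "servo_tool", "arguments": {
  "translation": [
    [0,-0.036,0],
    [0,-0.036,0],
    [0,-0.036,0],
    [0,-0.032,0],
    [0,0,0],
    [0,0,0.04],
    [0,0,0.045],
    [0,0,0.03],
    [0,0,0.015],
    [0,0,0]
  ],
  "turn": [
    [0,0,0],
    [0,0,0],
    [0,0,0],
    [0,0,0],
    [0,0,0],
    [0,0,0],
    [0,0,0],
    [0,0,0],
    [0,0,0],
    [0,0,0]
  ]
}}

```text
clock: 18.48
tool_pos: [0.5396, -0.2978, 0.0239]
eef_rot: [0.0, 1.0, 0.0, -0.001]
contact_force: [-1.2, -0.0, -3.0]
opening: 0.616
finger_force: 25.0
```

Emit:
{"name": "servo_tool", "arguments": {
  "translation": [
    [0,0,0.0065],
    [0,0,0]
  ],
  "turn": [
    [0,0,0],
    [0,0,0]
  ]
}}

```text
clock: 18.73
tool_pos: [0.5402, -0.2989, 0.0183]
eef_rot: [0.0, 1.0, -0.0, 0.0]
contact_force: [0.3, 0.3, -1.8]
opening: 0.623
finger_force: 25.0
```

Emit:
{"name": "servo_tool", "arguments": {
  "translation": [
    [0,0,0],
    [0,0,0],
    [0,0,0],
    [0,0,-0.015],
    [0,0,-0.04],
    [0,0,-0.045],
    [0,0,-0.04]
  ],
  "turn": [
    [0,0,0],
    [0,0,0],
    [0,0,0],
    [0,0,0],
    [0,0,0],
    [0,0,0],
    [0,0,0]
  ],
  "grip": 0.9
}}

```text
clock: 19.6
tool_pos: [0.5402, -0.2987, 0.1604]
eef_rot: [0.0, 1.0, -0.0, 0.001]
contact_force: [0.1, -0.7, -0.4]
opening: 0.899
finger_force: 0.0
```

Emit:
{"name": "servo_tool", "arguments": {
  "translation": [
    [-0.0138,0.02,0],
    [-0.0138,0.022,0],
    [-0.0138,0.022,0],
    [-0.0138,0.022,0],
    [-0.0138,0.022,0],
    [-0.0138,0.022,0],
    [-0.0138,0.022,0],
    [-0.0138,0.022,0],
    [-0.0138,0.022,0],
    [-0.0138,0.022,0]
  ],
  "turn": [
    [0,0,0],
    [0,0,0],
    [0,0,0],
    [0,0,0],
    [0,0,0],
    [0,0,0],
    [0,0,0],
    [0,0,0],
    [0,0,0],
    [0,0,0.036]
  ],
  "grip": 0.35
}}

```text
clock: 20.85
tool_pos: [0.6785, -0.0801, 0.1589]
eef_rot: [0.019, 1.0, 0.0, 0.0]
contact_force: [0.3, 0.7, 0.4]
opening: 0.353
finger_force: 0.0
```

Run:
```python
from h import *
s=snap("side"); save("s1.png",s["img"],1.4); np.savez("/tmp/side1",**s)
st=r.get_state(); print(st["tool_pos"],st["eef_rot"])
```

```text
[ 0.6804207  -0.07456539  0.15914476] [0.01713272 0.99984865 0.00250298 0.00169491]
```

View pics/s1.png

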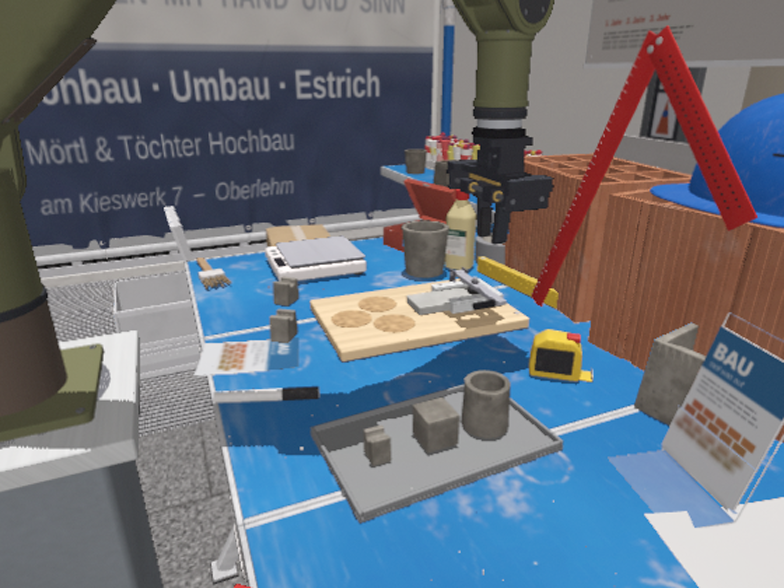

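The side view shows all three casts upright in the tray at (377,447), (436,425) and (486,405). The pads are clear and the gripper is above the bar grip.

Emit:
{"name": "servo_tool", "arguments": {
  "translation": [
    [0,0,0],
    [0,0,0]
  ],
  "turn": [
    [0,0,0],
    [0,0,0]
  ]
}}

```text
clock: 21.15
tool_pos: [0.6773, -0.0829, 0.1579]
eef_rot: [0.019, 1.0, -0.001, -0.0]
contact_force: [-0.4, 0.2, -0.9]
opening: 0.351
finger_force: 0.0
```

Run:
```python
from h import *
s=snap("top"); np.savez("/tmp/top1",**s)
o=ortho(s,.018,.43,.60,-.09,.115); hsv=cv2.cvtColor(o,cv2.COLOR_RGB2HSV).astype(int)
m=((hsv[...,0]<40)&(hsv[...,2]<215)&(hsv[...,1]>60)).astype(np.uint8)
m=cv2.morphologyEx(m,cv2.MORPH_OPEN,np.ones((7,7)))
n,l,st,c=cv2.connectedComponentsWithStats(m)
for i in range(1,n):
    if st[i,4]>500: 
        p=np.argwhere(l==i)[:,::-1].astype(np.float32); cc=cv2.minEnclosingCircle(p)
        print(st[i],"centroid",600-c[i][1],115-c[i][0],"encl",600-cc[0][1],115-cc[0][0],cc[1])
save("o1.png",o,3)
print(r.get_state()["tool_pos"])
```

```text
[ 0.67734021 -0.08297478  0.15784973]
```

View pics/o1.png

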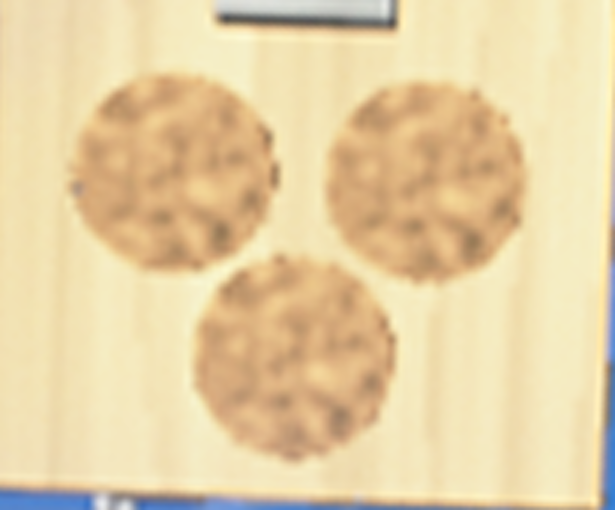

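The ortho crop shows the three empty pads at (175,172), (425,182) and (295,358), giving pad centres (542.7,56.7), (539.3,-26.7) and (480.5,16.7) mm. The board origin is refined to (660.7,10.5), so the bar grip is at ≈ (677.6,-75.3).

Emit:
{"name": "servo_tool", "arguments": {
  "translation": [
    [0,0.0078,0],
    [0,0,0.035],
    [0,0,0.04],
    [0,0,0.03],
    [0,0,0.02],
    [0,0,0.006],
    [0,0,0]
  ],
  "turn": [
    [0,0,0],
    [0,0,0],
    [0,0,0],
    [0,0,0],
    [0,0,0],
    [0,0,0],
    [0,0,0]
  ]
}}

```text
clock: 22.08
tool_pos: [0.6788, -0.0729, 0.0272]
eef_rot: [0.018, 1.0, 0.0, 0.0]
contact_force: [0.1, 0.5, -0.4]
opening: 0.352
finger_force: 0.0
```

Emit:
{"name": "servo_tool", "arguments": {
  "translation": [
    [0,0,0],
    [0,0,0],
    [0,0,0],
    [0,0,0]
  ],
  "turn": [
    [0,0,0],
    [0,0,0],
    [0,0,0],
    [0,0,0]
  ],
  "grip": 0,
  "grip_force": 15
}}

```text
clock: 22.58
tool_pos: [0.679, -0.0737, 0.0277]
eef_rot: [0.019, 1.0, -0.0, 0.001]
contact_force: [-1.1, -1.5, 5.6]
opening: 0.123
finger_force: 14.3
```

Emit:
{"name": "servo_tool", "arguments": {
  "translation": [
    [0,0.0007,-0.0147],
    [0,0.0022,-0.0145],
    [0,0.0036,-0.0142],
    [0,0.005,-0.0138],
    [0,0.0064,-0.0132],
    [0,0.0077,-0.0125],
    [0,0.0089,-0.0117],
    [0,0.01,-0.0108],
    [0,0.011,-0.0097],
    [0,0.012,-0.0086]
  ],
  "turn": [
    [0,0,0],
    [0,0,0],
    [0,0,0],
    [0,0,0],
    [0,0,0],
    [0,0,0],
    [0,0,0],
    [0,0,0],
    [0,0,0],
    [0,0,0]
  ]
}}

```text
clock: 23.82
tool_pos: [0.6807, -0.0051, 0.1512]
eef_rot: [0.018, 1.0, -0.0, 0.0]
contact_force: [2.6, -1.9, -3.6]
opening: 0.122
finger_force: 15.1
```

Emit:
{"name": "servo_tool", "arguments": {
  "translation": [
    [0,0.0127,-0.0073],
    [0,0.0134,-0.006],
    [0,0.014,-0.0046],
    [0,0.0143,-0.0032],
    [0,0.0146,-0.0018],
    [0,0.0147,-0.0003],
    [0,0.0146,0.0012],
    [0,0.0145,0.0026],
    [0,0.0141,0.004],
    [0,0.0137,0.0054]
  ],
  "turn": [
    [0,0,0],
    [0,0,0],
    [0,0,0],
    [0,0,0],
    [0,0,0],
    [0,0,0],
    [0,0,0],
    [0,0,0],
    [0,0,0],
    [0,0,0]
  ]
}}

```text
clock: 25.08
tool_pos: [0.6856, 0.1355, 0.16]
eef_rot: [0.018, 1.0, -0.0, -0.0]
contact_force: [0.1, -4.7, -2.4]
opening: 0.123
finger_force: 15.0
```

Emit:
{"name": "servo_tool", "arguments": {
  "translation": [
    [0,0,0],
    [0,0,0]
  ],
  "turn": [
    [0,0,0],
    [0,0,0]
  ]
}}

```text
clock: 25.32
tool_pos: [0.6855, 0.1361, 0.1599]
eef_rot: [0.018, 1.0, 0.001, -0.001]
contact_force: [-0.1, -1.1, -6.6]
opening: 0.125
finger_force: 15.4
```

Emit:
{"name": "servo_tool", "arguments": {
  "translation": [
    [0,0,0],
    [0,0,0],
    [0,0,-0.02],
    [0,0,-0.035],
    [0,0,-0.035]
  ],
  "turn": [
    [0,0,0],
    [0,0,0],
    [0,0,0],
    [0,0,0],
    [0,0,0]
  ],
  "grip": 0.4
}}

```text
clock: 25.95
tool_pos: [0.6864, 0.1353, 0.2534]
eef_rot: [0.018, 1.0, 0.001, 0.001]
contact_force: [1.0, 0.6, -0.2]
opening: 0.401
finger_force: 0.0
```

Emit:
{"name": "servo_tool", "arguments": {
  "translation": [
    [0.0151,-0.0253,0],
    [0.0151,-0.0253,0],
    [0.0151,-0.0253,0],
    [0.0151,-0.0253,0],
    [0.0151,-0.0253,0],
    [0,0,0.04],
    [0,0,0.04],
    [0,0,0.03],
    [0,0,0],
    [0,0,0]
  ],
  "turn": [
    [0,0,0],
    [0,0,0],
    [0,0,0],
    [0,0,0],
    [0,0,0],
    [0,0,0],
    [0,0,0],
    [0,0,0],
    [0,0,0],
    [0,0,0]
  ],
  "grip": 1
}}

```text
clock: 27.2
tool_pos: [0.6073, 0.0117, 0.1425]
eef_rot: [0.018, 1.0, 0.0, 0.002]
contact_force: [0.7, -0.4, -0.0]
opening: 1.0
finger_force: 0.0
```

Run:
```python
from h import *
s=snap("side"); save("s2.png",s["img"],1.4)
st=r.get_state(); print(st["tool_pos"],st["eef_rot"])
```

```text
[0.60740521 0.01167801 0.14258823] [1.84798259e-02 9.99827431e-01 3.49987807e-04 1.86576692e-03]
```

View pics/s2.png

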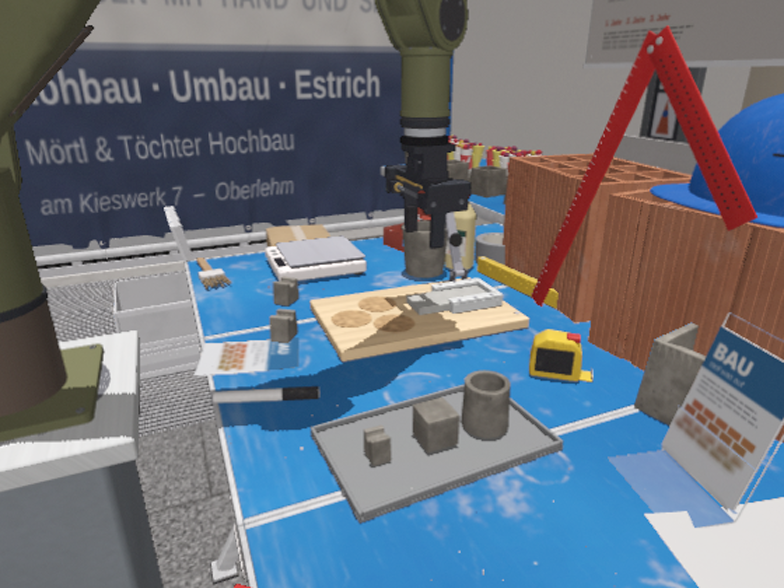

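The bar is up and over at (457,255), the slab is still in its rails, and the gripper is above its free front end.

Emit:
{"name": "servo_tool", "arguments": {
  "translation": [
    [0,0,0.035],
    [0,0,0.04],
    [0,0,0.025],
    [0,0,0.014],
    [0,0,0.007],
    [0,0,0]
  ],
  "turn": [
    [0,0,0],
    [0,0,0],
    [0,0,0],
    [0,0,0],
    [0,0,0],
    [0,0,0]
  ]
}}

```text
clock: 28.0
tool_pos: [0.6065, 0.0114, 0.02]
eef_rot: [0.018, 1.0, 0.0, 0.001]
contact_force: [0.5, -0.2, 0.5]
opening: 0.999
finger_force: 0.0
```

Emit:
{"name": "servo_tool", "arguments": {
  "translation": [
    [0,0,0],
    [0,0,0],
    [0,0,0],
    [0,0,0]
  ],
  "turn": [
    [0,0,0],
    [0,0,0],
    [0,0,0],
    [0,0,0]
  ],
  "grip": 0.4,
  "grip_force": 30
}}

```text
clock: 28.5
tool_pos: [0.6061, 0.0119, 0.0198]
eef_rot: [0.018, 1.0, 0.0, 0.0]
contact_force: [0.1, 0.2, 3.8]
opening: 0.673
finger_force: 29.9
```

Emit:
{"name": "servo_tool", "arguments": {
  "translation": [
    [0.008,0,0],
    [0.014,0,0],
    [0.015,0,0],
    [0.015,0,0],
    [0.015,0,0],
    [0.015,0,0],
    [0.015,0,0],
    [0.012,0,0],
    [0.006,0,0],
    [0,0,0]
  ],
  "turn": [
    [0,0,0],
    [0,0,0],
    [0,0,0],
    [0,0,0],
    [0,0,0],
    [0,0,0],
    [0,0,0],
    [0,0,0],
    [0,0,0],
    [0,0,0]
  ]
}}

```text
clock: 29.75
tool_pos: [0.4908, 0.0155, 0.0198]
eef_rot: [0.018, 1.0, -0.0, 0.0]
contact_force: [-0.3, 0.3, 7.5]
opening: 0.681
finger_force: 29.9
```

Emit:
{"name": "servo_tool", "arguments": {
  "translation": [
    [0,0,0],
    [0,0,0],
    [0,0,-0.02],
    [0,0,-0.03],
    [-0.02,0,-0.01],
    [-0.034,0,0],
    [0,0,0],
    [0,0,0.03],
    [0,0,0.02],
    [0,0,0.01]
  ],
  "turn": [
    [0,0,0],
    [0,0,0],
    [0,0,0],
    [0,0,0],
    [0,0,0],
    [0,0,0],
    [0,0,0],
    [0,0,0],
    [0,0,0],
    [0,0,0]
  ],
  "grip": 0.95
}}

```text
clock: 31.0
tool_pos: [0.5429, 0.0134, 0.0182]
eef_rot: [0.018, 1.0, -0.0, -0.002]
contact_force: [-9.4, -1.9, 99.2]
opening: 0.946
finger_force: 56.4
```

Emit:
{"name": "servo_tool", "arguments": {
  "translation": [
    [0,0,0],
    [0,0,0],
    [0,0,0],
    [0,0,0],
    [0,0,0]
  ],
  "turn": [
    [0,0,0],
    [0,0,0],
    [0,0,0],
    [0,0,0],
    [0,0,0]
  ],
  "grip": 0.4,
  "grip_force": 40
}}

```text
clock: 31.62
tool_pos: [0.5448, 0.0136, 0.0196]
eef_rot: [0.018, 1.0, 0.0, -0.0]
contact_force: [-1.4, 0.9, 3.1]
opening: 0.677
finger_force: 39.9
```

Run:
```python
from h import *
s=snap("side"); save("s3.png",s["img"],3,(200,150,400,300))
st=r.get_state(); print(st["tool_pos"],st["eef_rot"])
```

```text
[0.54480216 0.01358947 0.01952884] [ 1.84021412e-02  9.99830662e-01  4.53923593e-05 -8.05470055e-05]
```

View pics/s3.png

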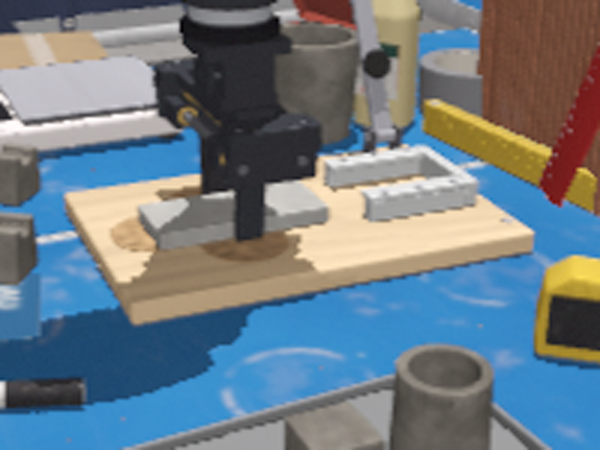

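The crop shows the slab drawn fully clear of the rails (slab about (235,215), rails about (420,185)), gripped in its middle with the bar still up. The regrip descent pressed the fingertips on the board, so I'll make the next descents slower.

Emit:
{"name": "servo_tool", "arguments": {
  "translation": [
    [0,0,-0.01],
    [0,0,-0.02],
    [0,0,-0.03],
    [0,0,-0.03],
    [0,0.01,-0.015],
    [0.0044,0.033,0],
    [0.0044,0.035,0],
    [0.0044,0.035,0],
    [0.0044,0.035,0],
    [0.0044,0.035,0]
  ],
  "turn": [
    [0,0,0],
    [0,0,0],
    [0,0,0],
    [0,0,0],
    [0,0,0],
    [0,0,0],
    [0,0,0],
    [0,0,0],
    [0,0,0],
    [0,0,0]
  ]
}}

```text
clock: 32.92
tool_pos: [0.5289, 0.199, 0.1241]
eef_rot: [0.018, 1.0, 0.0, -0.0]
contact_force: [0.1, 0.3, -2.2]
opening: 0.677
finger_force: 39.9
```

Emit:
{"name": "servo_tool", "arguments": {
  "translation": [
    [0.0044,0.035,0],
    [0.0044,0.035,0],
    [0.0044,0.035,0],
    [0.0044,0.025,0],
    [0.004,0.01,0],
    [0,0,0.015],
    [0,0,0.025],
    [0,0,0.015],
    [0,0,0],
    [0,0,0]
  ],
  "turn": [
    [0,0,0],
    [0,0,0],
    [0,0,0],
    [0,0,0],
    [0,0,0],
    [0,0,0],
    [0,0,0],
    [0,0,0],
    [0,0,0],
    [0,0,0]
  ]
}}

```text
clock: 34.17
tool_pos: [0.5137, 0.3378, 0.0698]
eef_rot: [0.019, 1.0, 0.0, 0.0]
contact_force: [0.6, 0.5, -1.7]
opening: 0.678
finger_force: 39.9
```

Run:
```python
from h import *
s=snap("side"); save("s4.png",s["img"],3,(150,120,350,270))
st=r.get_state(); print(st["tool_pos"],st["eef_rot"])
```

```text
[0.51382086 0.3381029  0.07011317] [1.85949635e-02 9.99826846e-01 4.73860264e-04 5.30387930e-04]
```

View pics/s4.png

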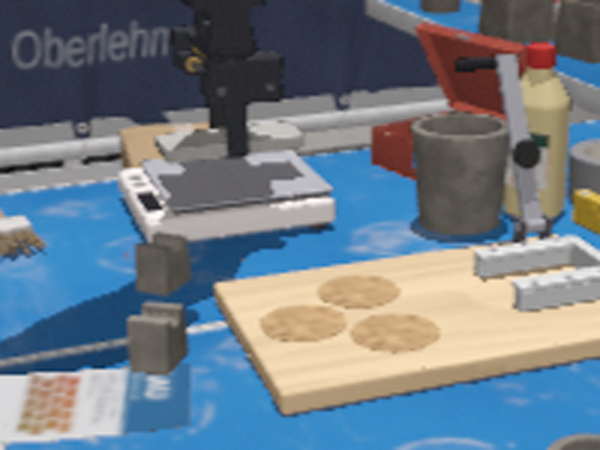

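The slab hangs level over the pan (about (230,140) in the crop). I'll nudge it +3 mm in x and lower it slowly.

Emit:
{"name": "servo_tool", "arguments": {
  "translation": [
    [-0.003,0,0.008],
    [0,0,0.008],
    [0,0,0.005],
    [0,0,0.003],
    [0,0,0.0015],
    [0,0,0],
    [0,0,0]
  ],
  "turn": [
    [0,0,0],
    [0,0,0],
    [0,0,0],
    [0,0,0],
    [0,0,0],
    [0,0,0],
    [0,0,0]
  ]
}}

```text
clock: 35.1
tool_pos: [0.5164, 0.338, 0.0441]
eef_rot: [0.018, 1.0, 0.0, 0.0]
contact_force: [-0.8, -0.0, -2.3]
opening: 0.674
finger_force: 39.9
```

Emit:
{"name": "servo_tool", "arguments": {
  "translation": [
    [0,0,0.001],
    [0,0,0.001],
    [0,0,0],
    [0,0,0]
  ],
  "turn": [
    [0,0,0],
    [0,0,0],
    [0,0,0],
    [0,0,0]
  ]
}}

```text
clock: 35.6
tool_pos: [0.5162, 0.3378, 0.0419]
eef_rot: [0.018, 1.0, 0.0, -0.0]
contact_force: [-0.2, 0.6, -1.5]
opening: 0.675
finger_force: 39.9
```

Emit:
{"name": "servo_tool", "arguments": {
  "translation": [
    [0,0,0],
    [0,0,0],
    [0,0,0],
    [0,0,-0.01],
    [0,0,-0.03],
    [0,0,-0.04],
    [0,0,-0.04],
    [0,0,0]
  ],
  "turn": [
    [0,0,0],
    [0,0,0],
    [0,0,0],
    [0,0,0],
    [0,0,0],
    [0,0,0],
    [0,0,0],
    [0,0,-0.036]
  ],
  "grip": 0.85
}}

```text
clock: 36.6
tool_pos: [0.5181, 0.3395, 0.166]
eef_rot: [-0.0, 1.0, 0.002, 0.003]
contact_force: [0.0, 0.9, -1.1]
opening: 0.85
finger_force: 0.0
```

Emit:
{"name": "servo_tool", "arguments": {
  "translation": [
    [-0.002,-0.04,0],
    [-0.002,-0.045,0],
    [-0.002,-0.045,0],
    [-0.002,-0.045,0],
    [-0.003,-0.045,0],
    [-0.003,-0.045,0],
    [-0.003,-0.045,0],
    [-0.003,-0.045,0],
    [-0.003,-0.045,0],
    [-0.002,-0.045,0]
  ],
  "turn": [
    [0,0,0],
    [0,0,0],
    [0,0,0],
    [0,0,0],
    [0,0,0],
    [0,0,0],
    [0,0,0],
    [0,0,0],
    [0,0,0],
    [0,0,0]
  ]
}}

```text
clock: 37.85
tool_pos: [0.5404, -0.1087, 0.1614]
eef_rot: [-0.0, 1.0, 0.0, -0.001]
contact_force: [-0.4, -1.6, -0.1]
opening: 0.848
finger_force: 0.0
```

Emit:
{"name": "servo_tool", "arguments": {
  "translation": [
    [0,-0.045,0],
    [0,-0.045,0],
    [0,-0.045,0],
    [0,-0.04,0],
    [0,-0.016,0],
    [0,0,0],
    [0,0,0]
  ],
  "turn": [
    [0,0,0],
    [0,0,0],
    [0,0,0],
    [0,0,0],
    [0,0,0],
    [0,0,0],
    [0,0,0]
  ],
  "grip": 0.9
}}

```text
clock: 38.72
tool_pos: [0.5412, -0.2954, 0.1619]
eef_rot: [-0.001, 1.0, 0.001, 0.0]
contact_force: [0.0, 0.7, 0.3]
opening: 0.901
finger_force: 0.0
```

Run:
```python
from h import *
s=snap("top"); np.savez("/tmp/top2",**s); W=cloud(s); Z=W[...,2]
m=(Z>.047)&(Z<.07)&(abs(W[...,0]-.517)<.12)&(abs(W[...,1]-.338)<.12)
p=W[m]; print(len(p),cv2.minAreaRect((p[:,:2]*1000).astype(np.float32)),np.median(p[:,2]),np.median(p[:,:2],axis=0))
x=p[:,0]<.517; print("z front/rear",np.median(p[x,2]),np.median(p[~x,2]))
st=r.get_state(); print(st["tool_pos"],st["eef_rot"])
save("t2.png",s["img"],3,(90,170,260,300))
s=snap("side"); np.savez("/tmp/side2",**s); W=cloud(s)
m=(W[...,2]>.01)&(abs(W[...,0]-.471)<.11)&(abs(W[...,1]+.301)<.06)
for a,b,n in((.37,.43,"sp"),(.44,.505,"cube"),(.505,.58,"cup")):
    q=W[m&(W[...,0]>a)&(W[...,0]<b)]; q=q[q[:,2]<.066]; print(n,len(q),(np.percentile(q,[2,50,98],axis=0)*1000).round(0).tolist())
```

```text
1355 ((517.9263916015625, 336.5546569824219), (60.87411117553711, 137.1893768310547), 88.72747039794922) 0.05349182199512153 [0.51621586 0.33537731]
z front/rear 0.05358096199671619 0.053360392022120035
[ 0.54131068 -0.29546352  0.16197715] [-1.40420369e-03  9.99998649e-01  8.53417013e-04  3.01364338e-05]
sp 399 [[390.0, -319.0, 11.0], [399.0, -314.0, 27.0], [412.0, -291.0, 34.0]]
cube 949 [[453.0, -322.0, 11.0], [468.0, -316.0, 37.0], [492.0, -284.0, 44.0]]
cup 1356 [[515.0, -327.0, 12.0], [534.0, -314.0, 45.0], [563.0, -278.0, 62.0]]
```

View pics/t2.png

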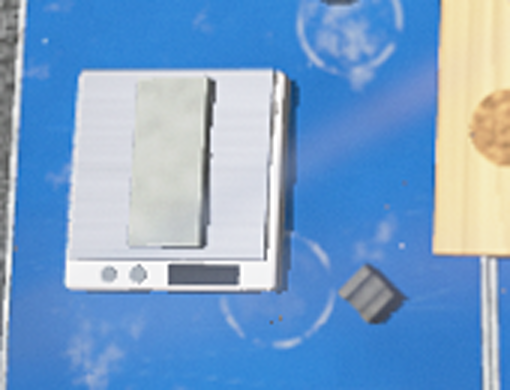

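The slab lies flat on the pan (about (168,160) in the crop). It measures (517,336.5) with z level at 53.5 mm against the pan centre (517,338). Now the cup goes back.

Emit:
{"name": "servo_tool", "arguments": {
  "translation": [
    [0,-0.003,0.04],
    [0,0,0.04],
    [0,0,0.035],
    [0,0,0.02],
    [0,0,0.009],
    [0,0,0]
  ],
  "turn": [
    [0,0,0],
    [0,0,0],
    [0,0,0],
    [0,0,0],
    [0,0,0],
    [0,0,0]
  ]
}}

```text
clock: 39.58
tool_pos: [0.5411, -0.3009, 0.0182]
eef_rot: [0.0, 1.0, 0.0, 0.0]
contact_force: [-0.1, -0.2, 0.7]
opening: 0.898
finger_force: 0.0
```

Emit:
{"name": "servo_tool", "arguments": {
  "translation": [
    [0,0,0],
    [0,0,0],
    [0,0,0],
    [0,0,0],
    [0,0,0]
  ],
  "turn": [
    [0,0,0],
    [0,0,0],
    [0,0,0],
    [0,0,0],
    [0,0,0]
  ],
  "grip": 0.4,
  "grip_force": 25
}}

```text
clock: 40.2
tool_pos: [0.5413, -0.3007, 0.0187]
eef_rot: [0.0, 1.0, 0.0, 0.001]
contact_force: [-0.4, 1.3, 5.5]
opening: 0.615
finger_force: 25.1
```

Emit:
{"name": "servo_tool", "arguments": {
  "translation": [
    [0,0,-0.015],
    [0,0,-0.035],
    [0,0,-0.045],
    [0,0,-0.045],
    [0,0.035,0],
    [0,0.036,0],
    [0,0.036,0],
    [0,0.036,0],
    [0,0.036,0],
    [0,0.036,0]
  ],
  "turn": [
    [0,0,0],
    [0,0,0],
    [0,0,0],
    [0,0,0],
    [0,0,0],
    [0,0,0],
    [0,0,0],
    [0,0,0],
    [0,0,0],
    [0,0,0]
  ]
}}

```text
clock: 41.45
tool_pos: [0.5406, -0.0856, 0.1584]
eef_rot: [0.001, 1.0, -0.0, 0.0]
contact_force: [0.6, -0.3, -2.3]
opening: 0.617
finger_force: 24.9
```

Emit:
{"name": "servo_tool", "arguments": {
  "translation": [
    [0,0.036,0],
    [0,0.036,0],
    [0,0.036,0],
    [0,0.032,0],
    [0,0,0],
    [0,0,0.04],
    [0,0,0.04],
    [0,0,0.02],
    [0,0,0],
    [0,0,0]
  ],
  "turn": [
    [0,0,0],
    [0,0,0],
    [0,0,0],
    [0,0,0],
    [0,0,0],
    [0,0,0],
    [0,0,0],
    [0,0,0],
    [0,0,0],
    [0,0,0]
  ]
}}

```text
clock: 42.7
tool_pos: [0.5417, 0.053, 0.0588]
eef_rot: [0.001, 1.0, -0.0, 0.001]
contact_force: [-0.1, 0.2, -2.3]
opening: 0.616
finger_force: 24.9
```

Emit:
{"name": "servo_tool", "arguments": {
  "translation": [
    [-0.002,0.0037,0.01],
    [0,0,0.008],
    [0,0,0.005],
    [0,0,0.002],
    [0,0,0],
    [0,0,0]
  ],
  "turn": [
    [0,0,0],
    [0,0,0],
    [0,0,0],
    [0,0,0],
    [0,0,0],
    [0,0,0]
  ]
}}

```text
clock: 43.45
tool_pos: [0.5432, 0.0575, 0.033]
eef_rot: [0.0, 1.0, 0.0, 0.0]
contact_force: [-0.6, 0.6, -2.8]
opening: 0.617
finger_force: 24.9
```

Emit:
{"name": "servo_tool", "arguments": {
  "translation": [
    [0,0,0.0005],
    [0,0,0],
    [0,0,0],
    [0,0,0],
    [0,0,-0.01],
    [0,0,-0.03],
    [0,0,-0.045],
    [0,0,-0.04]
  ],
  "turn": [
    [0,0,0],
    [0,0,0],
    [0,0,0],
    [0,0,0],
    [0,0,0],
    [0,0,0],
    [0,0,0],
    [0,0,0]
  ],
  "grip": 0.88
}}

```text
clock: 44.45
tool_pos: [0.543, 0.0575, 0.1595]
eef_rot: [0.0, 1.0, 0.0, 0.0]
contact_force: [-0.4, 0.0, 0.3]
opening: 0.88
finger_force: 0.0
```

Emit:
{"name": "servo_tool", "arguments": {
  "translation": [
    [0.0071,-0.0359,0],
    [0.0071,-0.0359,0],
    [0.0071,-0.0359,0],
    [0.0071,-0.0359,0],
    [0.0071,-0.0359,0],
    [0.0071,-0.0359,0],
    [0.0071,-0.0359,0],
    [0.0071,-0.0359,0],
    [0.0071,-0.0359,0],
    [0.0071,-0.0359,0]
  ],
  "turn": [
    [0,0,0],
    [0,0,0],
    [0,0,0],
    [0,0,0],
    [0,0,0],
    [0,0,0],
    [0,0,0],
    [0,0,0],
    [0,0,0],
    [0,0,0]
  ],
  "grip": 0.65
}}

```text
clock: 45.7
tool_pos: [0.4713, -0.3027, 0.1581]
eef_rot: [0.0, 1.0, -0.0, 0.0]
contact_force: [0.3, -0.5, -0.5]
opening: 0.649
finger_force: 0.0
```

Emit:
{"name": "servo_tool", "arguments": {
  "translation": [
    [0,0,0.04],
    [0,0,0.04],
    [0,0,0.03],
    [0,0,0.018],
    [0,0,0.007],
    [0,0,0],
    [0,0,0]
  ],
  "turn": [
    [0,0,0],
    [0,0,0],
    [0,0,0],
    [0,0,0],
    [0,0,0],
    [0,0,0],
    [0,0,0]
  ]
}}

```text
clock: 46.58
tool_pos: [0.4724, -0.3018, 0.0234]
eef_rot: [0.0, 1.0, -0.0, 0.001]
contact_force: [0.7, 0.6, -0.8]
opening: 0.649
finger_force: 0.0
```

Emit:
{"name": "servo_tool", "arguments": {
  "translation": [
    [0,0,0.007],
    [0,0,0.0035],
    [0,0,0]
  ],
  "turn": [
    [0,0,0],
    [0,0,0],
    [0,0,0]
  ]
}}

```text
clock: 46.95
tool_pos: [0.4715, -0.3013, 0.0116]
eef_rot: [0.0, 1.0, 0.0, -0.0]
contact_force: [0.3, 1.0, 0.9]
opening: 0.649
finger_force: 0.0
```

Emit:
{"name": "servo_tool", "arguments": {
  "translation": [
    [0,0,0],
    [0,0,0],
    [0,0,0],
    [0,0,0],
    [0,0,-0.015],
    [0,0,-0.035],
    [0,0,-0.045],
    [0,0,-0.045]
  ],
  "turn": [
    [0,0,0],
    [0,0,0],
    [0,0,0],
    [0,0,0],
    [0,0,0],
    [0,0,0],
    [0,0,0],
    [0,0,0]
  ],
  "grip": 0.2,
  "grip_force": 20
}}

```text
clock: 47.95
tool_pos: [0.4713, -0.3013, 0.154]
eef_rot: [0.0, 1.0, 0.0, -0.0]
contact_force: [0.7, -0.5, -1.5]
opening: 0.454
finger_force: 20.0
```

Emit:
{"name": "servo_tool", "arguments": {
  "translation": [
    [-0.0084,0.0344,0],
    [-0.0084,0.0344,0],
    [-0.0084,0.0344,0],
    [-0.0084,0.0344,0],
    [-0.0084,0.0344,0],
    [-0.0084,0.0344,0],
    [-0.0084,0.0344,0],
    [-0.0084,0.0344,0],
    [0,0,0],
    [0,0,0]
  ],
  "turn": [
    [0,0,0],
    [0,0,0],
    [0,0,0],
    [0,0,0],
    [0,0,0],
    [0,0,0],
    [0,0,0],
    [0,0,0],
    [0,0,0],
    [0,0,-0.143]
  ]
}}

```text
clock: 49.2
tool_pos: [0.5387, -0.0268, 0.1525]
eef_rot: [-0.073, 0.997, -0.001, -0.0]
contact_force: [0.4, -1.0, -1.9]
opening: 0.449
finger_force: 20.0
```

Emit:
{"name": "servo_tool", "arguments": {
  "translation": [
    [0,0,0.035],
    [0,0,0.04],
    [0,0,0.025],
    [0,0,0],
    [0,0,0]
  ],
  "turn": [
    [0,0,0],
    [0,0,0],
    [0,0,0],
    [0,0,0],
    [0,0,0]
  ]
}}

```text
clock: 49.82
tool_pos: [0.5397, -0.0269, 0.053]
eef_rot: [-0.071, 0.997, -0.0, 0.001]
contact_force: [-0.2, -0.3, -0.8]
opening: 0.451
finger_force: 20.0
```

Emit:
{"name": "servo_tool", "arguments": {
  "translation": [
    [0.001,0,0.012],
    [0,0,0.008],
    [0,0,0.004],
    [0,0,0.0015],
    [0,0,0],
    [0,0,0]
  ],
  "turn": [
    [0,0,0],
    [0,0,0],
    [0,0,0],
    [0,0,0],
    [0,0,0],
    [0,0,0]
  ]
}}

```text
clock: 50.58
tool_pos: [0.5383, -0.0264, 0.0266]
eef_rot: [-0.071, 0.997, 0.0, 0.0]
contact_force: [0.1, 0.8, -0.8]
opening: 0.45
finger_force: 20.0
```

Emit:
{"name": "servo_tool", "arguments": {
  "translation": [
    [0,0,0],
    [0,0,0],
    [0,0,0],
    [0,0,-0.01],
    [0,0,-0.03],
    [0,0,-0.045],
    [0,0,-0.045],
    [0,0,0],
    [0,0,0]
  ],
  "turn": [
    [0,0,0],
    [0,0,0],
    [0,0,0],
    [0,0,0],
    [0,0,0],
    [0,0,0],
    [0,0,0],
    [0,0,0.143],
    [0,0,0]
  ],
  "grip": 0.58
}}

```text
clock: 51.7
tool_pos: [0.5383, -0.0267, 0.1575]
eef_rot: [-0.0, 1.0, -0.0, 0.001]
contact_force: [-0.7, -1.0, -1.2]
opening: 0.579
finger_force: 0.0
```

Emit:
{"name": "servo_tool", "arguments": {
  "translation": [
    [0.0172,-0.0347,0],
    [0.0172,-0.0347,0],
    [0.0172,-0.0347,0],
    [0.0172,-0.0347,0],
    [0.0172,-0.0347,0],
    [0.0172,-0.0347,0],
    [0.0172,-0.0347,0],
    [0.0172,-0.0347,0],
    [0,0,0],
    [0,0,0]
  ],
  "turn": [
    [0,0,0],
    [0,0,0],
    [0,0,0],
    [0,0,0],
    [0,0,0],
    [0,0,0],
    [0,0,0],
    [0,0,0],
    [0,0,0],
    [0,0,0]
  ]
}}

```text
clock: 52.95
tool_pos: [0.4006, -0.303, 0.1562]
eef_rot: [-0.001, 1.0, 0.001, 0.0]
contact_force: [0.2, 0.2, 0.7]
opening: 0.581
finger_force: 0.0
```

Emit:
{"name": "servo_tool", "arguments": {
  "translation": [
    [0,0,0.04],
    [0,0,0.04],
    [0,0,0.03],
    [0,0,0.015],
    [0,0,0.008],
    [0,0,0],
    [0,0,0]
  ],
  "turn": [
    [0,0,0],
    [0,0,0],
    [0,0,0],
    [0,0,0],
    [0,0,0],
    [0,0,0],
    [0,0,0]
  ]
}}

```text
clock: 53.82
tool_pos: [0.4009, -0.3038, 0.024]
eef_rot: [0.0, 1.0, -0.0, 0.0]
contact_force: [0.7, -0.1, -0.1]
opening: 0.578
finger_force: 0.0
```

Emit:
{"name": "servo_tool", "arguments": {
  "translation": [
    [0,0,0.007],
    [0,0,0.005],
    [0,0,0.0015],
    [0,0,0]
  ],
  "turn": [
    [0,0,0],
    [0,0,0],
    [0,0,0],
    [0,0,0]
  ]
}}

```text
clock: 54.32
tool_pos: [0.4003, -0.3039, 0.0097]
eef_rot: [0.0, 1.0, 0.0, -0.0]
contact_force: [-0.4, 0.4, 0.0]
opening: 0.577
finger_force: 0.0
```

Emit:
{"name": "servo_tool", "arguments": {
  "translation": [
    [0,0,0],
    [0,0,0],
    [0,0,0],
    [0,0,0],
    [0,0,0],
    [0,0,-0.015],
    [0,0,-0.035],
    [0,0,-0.045],
    [0,0,-0.045]
  ],
  "turn": [
    [0,0,0],
    [0,0,0],
    [0,0,0],
    [0,0,0],
    [0,0,0],
    [0,0,0],
    [0,0,0],
    [0,0,0],
    [0,0,0]
  ],
  "grip": 0.1,
  "grip_force": 15
}}

```text
clock: 55.45
tool_pos: [0.3999, -0.3038, 0.1511]
eef_rot: [0.0, 1.0, 0.0, -0.0]
contact_force: [0.4, -1.1, -1.1]
opening: 0.325
finger_force: 14.9
```

Emit:
{"name": "servo_tool", "arguments": {
  "translation": [
    [-0.0088,0.0356,0],
    [-0.0088,0.0356,0],
    [-0.0088,0.0356,0],
    [-0.0088,0.0356,0],
    [-0.0088,0.0356,0],
    [-0.0088,0.0356,0],
    [-0.0088,0.0356,0],
    [-0.0088,0.0356,0],
    [-0.0088,0.0356,0],
    [0,0,0]
  ],
  "turn": [
    [0,0,0],
    [0,0,0],
    [0,0,0],
    [0,0,0],
    [0,0,0],
    [0,0,0],
    [0,0,0],
    [0,0,0],
    [0,0,0],
    [0,0,0]
  ]
}}

```text
clock: 56.7
tool_pos: [0.4806, 0.02, 0.1501]
eef_rot: [-0.002, 1.0, 0.001, 0.001]
contact_force: [0.2, -0.4, 0.3]
opening: 0.326
finger_force: 14.9
```

Emit:
{"name": "servo_tool", "arguments": {
  "translation": [
    [0,0,0.035],
    [0,0,0.04],
    [0,0,0.025],
    [0,0,0],
    [0,0,0]
  ],
  "turn": [
    [0,0,0],
    [0,0,0],
    [0,0,0],
    [0,0,0],
    [0,0,0]
  ]
}}

```text
clock: 57.32
tool_pos: [0.48, 0.0158, 0.0506]
eef_rot: [0.001, 1.0, -0.0, 0.0]
contact_force: [-1.1, 0.1, -0.2]
opening: 0.326
finger_force: 14.9
```

Emit:
{"name": "servo_tool", "arguments": {
  "translation": [
    [0,0.001,0.012],
    [0,0,0.008],
    [0,0,0.004],
    [0,0,0.0015],
    [0,0,0],
    [0,0,0]
  ],
  "turn": [
    [0,0,0],
    [0,0,0],
    [0,0,0],
    [0,0,0],
    [0,0,0],
    [0,0,0]
  ]
}}

```text
clock: 58.08
tool_pos: [0.4799, 0.0174, 0.0246]
eef_rot: [0.0, 1.0, 0.0, 0.0]
contact_force: [-0.4, -0.4, 0.1]
opening: 0.325
finger_force: 14.9
```

Now release, lift away and check.

Emit:
{"name": "servo_tool", "arguments": {
  "translation": [
    [0,0,0.0005],
    [0,0,0],
    [0,0,0],
    [0,0,0],
    [0,0,-0.01],
    [0,0,-0.03],
    [0,0,-0.045],
    [0,0,-0.045],
    [0,-0.04,-0.01],
    [0,-0.04,0]
  ],
  "turn": [
    [0,0,0],
    [0,0,0],
    [0,0,0],
    [0,0,0],
    [0,0,0],
    [0,0,0],
    [0,0,0],
    [0,0,0],
    [0,0,0],
    [0,0,0]
  ],
  "grip": 0.55
}}

```text
clock: 59.32
tool_pos: [0.4804, -0.0635, 0.1659]
eef_rot: [-0.0, 1.0, -0.0, 0.002]
contact_force: [0.6, -0.8, 0.7]
opening: 0.555
finger_force: 0.0
```

Emit:
{"name": "servo_tool", "arguments": {
  "translation": [
    [0,-0.04,0],
    [0,-0.04,0],
    [0,-0.04,0],
    [0,-0.04,0],
    [0,-0.04,0],
    [0,-0.04,0],
    [0,-0.02,0],
    [0,0,0],
    [0,0,0]
  ],
  "turn": [
    [0,0,0],
    [0,0,0],
    [0,0,0],
    [0,0,0],
    [0,0,0],
    [0,0,0],
    [0,0,0],
    [0,0,0],
    [0,0,0]
  ]
}}

```text
clock: 60.45
tool_pos: [0.4796, -0.3211, 0.1643]
eef_rot: [-0.0, 1.0, 0.001, 0.0]
contact_force: [0.7, 0.7, -0.3]
opening: 0.551
finger_force: 0.0
```

Run:
```python
from h import *
s=snap("top"); W=cloud(s); Z=W[...,2]
for n,c,h in(("cup",(.5427,.0567),.05),("cube",(.5393,-.0267),.05),("sp",(.4805,.0167),.036),("slab",(.517,.338),.047)):
    R=.11 if n=="slab" else .038
    m=(Z>h)&(Z<.085)&(np.hypot(W[...,0]-c[0],W[...,1]-c[1])<R); p=W[m]*1000
    rc=cv2.minAreaRect(p[:,:2].astype(np.float32)); print(n,np.round(rc[0],1),np.round(rc[1],1),round(rc[2],1),"top",np.percentile(p[:,2],[50,90]).round(1),"pad",c)
t=s["img"]; save("t3.png",t,2.6,(90,110,330,300))
print(r.get_state()["tool_pos"])
```

```text
cup [540.5  57. ] [52.3 52.2] 45.3 top [74.7 77.3] pad (0.5427, 0.0567)
cube [537.9 -26.7] [39.9 39.9] 7.7 top [57.3 59.4] pad (0.5393, -0.0267)
sp [478.6  16.6] [24.4 20.9] 88.6 top [44.9 48.9] pad (0.4805, 0.0167)
slab [517.8 336.3] [ 60.4 136.8] 88.5 top [53.5 55.7] pad (0.517, 0.338)
[ 0.47973617 -0.32082301  0.16423385]
```

View pics/t3.png

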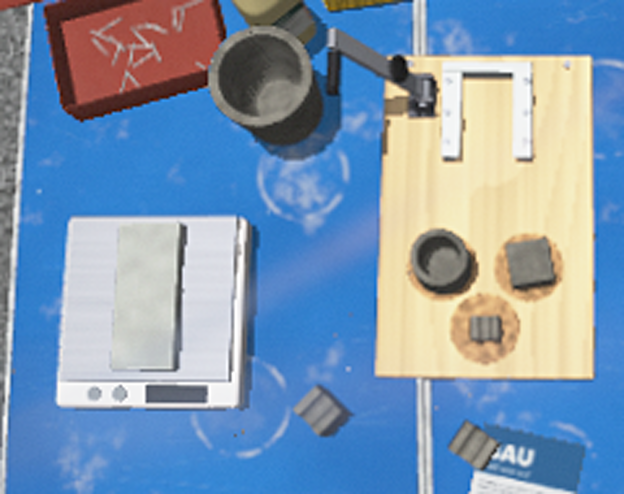

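The final view shows the slab flat in mid-pan (148,297) and the bar up and over at (365,65). The cup (441,262), cube (531,262) and spacer (485,328) stand upright on their own pads, each within 2 mm of centre. The arm is clear of everything, so I'm handing in.

```bash
python3 -c "
from plant import r
print(r.finish_job())"
```

```text
the job is handed in; nothing more can be done
None
```

The job is handed in at about 60 s of the 144 s: the slab lies flat mid-pan, the bar is up, and the cup, cube and spacer are upright on their own pads within about 2 mm; one regrip pressed the fingertips on the board at 99 N on the wrist, under the 120 N limit, but the 40 N body/arm limit was not separately measured.

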